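# Load a work carrier on the grinder's kinematic seat

## Task

Load the work carrier with the blue handle onto the grinder's tilted seat, blank towards the wheel: lower it squarely between the two sprung posts and ease it down past the spring plungers, without slamming it, until they hold it fully home on all three balls, and let go. Then open the coolant tap fully by its red lever. Leave the red-handled carrier and the other things on the bench where they are.

Things in the scene. Friction and masses are not known exactly. Their poses are not given: they have to be found in the camera images.
- carrier_blue: Loose work carrier with the blue handle, 0.4 to 0.75 kg, lying on a 3 mm rubber mat. Aluminium plate 110 (x) by 140 mm (y, over its rounded steel side edges of 5 mm radius), at z = 10 to 20 mm. Origin: centre of its footprint, in the plane of its feet; z up. The dark blank with its clamp strap lies along the +x edge, x = 29 to 61 mm, up to z = 32 mm. Overall height 60 mm.
- blue_vee (a point): Under the blue carrier, middle of its single vee block, 40 mm from the carrier's origin along +x. Three radial vee blocks, (x, y) = (40, 0), (-30, 44), (-30, -44) mm, hang under the plate, 28 mm wide, 26 mm long, z = 1 to 10 mm, each with a 90 degree groove (apex at z = 10 mm, 18 mm wide at the mouth) that takes a ball of the seat. Four 10 mm button feet at (+-46, +-52) mm reach z = 0.
- blue_handle (a point): Middle of the blue carrier's handle bar, 54 mm above the carrier's origin. The bar runs along the carrier's y: 12 mm thick (x), 12 mm high, 100 mm long, on two 12 mm posts at y = +-43 mm. Between the posts the space below it is free for 28 mm down to the plate.
- seat: The grinder's tilting seat: steel slab 118 (x) by 216 mm (y), clamped 25 to 35 degrees from level. Origin: centre of its upper face, 118 mm above the bench; z points out of that face (up, away from the wheel), +x uphill to the brass cup wheel. Home, the blue carrier's axes are parallel to the seat's and its origin is at (0, 0, 8) mm here. The wheel face is 88 mm (level) uphill.
- plunger_l: Spring plunger: brass ball, 6 mm radius, origin at its centre, at rest at (0, 72.5, 31) mm in the seat's frame. It stands out of a blue post (34 mm in x, 46 mm high, inner face at y = 83 mm) and springs back 6 mm outwards; 6.5 N at rest, 0.8 N more per mm; oiled. The carrier coming down along the seat's z meets it 16 mm above home, needs about 15 N (its weight included) to pass, and is pulled home over the last 8 mm.
- plunger_r: As plunger_l, on the other side: (0, -72.5, 31) mm in the seat's frame.
- ball0: Locating ball of the seat, 8 mm radius, fixed; origin at its centre, (40, 0, 6.7) mm in the seat's frame.
- ball1: As ball0, at (-30, 44, 6.7) mm in the seat's frame.
- ball2: As ball0, at (-30, -44, 6.7) mm in the seat's frame.
- tap (a joint): Angle of the coolant tap's red lever, rad, about an upright axis: 0 = shut (lever across the pipe, pointing along the seat's +y), growing anticlockwise seen from above, 1.571 = fully open at its stop (in line with the pipe, pointing away from the wheel). Starts nearly shut, takes about 2 N at the grip and stays where it is left.
- tap_pivot (a point): On the axis of the coolant tap (yellow valve on a pipe left of the seat), at the mid-height of its lever grip, about 140 mm above the bench. Fixed to the grinder.
- tap_grip (a point): On the red lever: 60 mm from the axis, in the middle of the grip's thickness and height. The red grip is 65 mm long (22 to 87 mm from the axis), 12 mm thick, 20 mm high; its top is 10 mm above this point. Underneath it is clear for 100 mm.
- carrier_red: The other carrier, red handle, ground brass-coloured blank, else the same as the blue one; lies on the same mat. To be left alone.
- spare_wheel: Brass cup wheel lying on the bench, 125 mm diameter, 45 mm high, left alone. Origin under its centre.
- wrench: Wrench, 190 mm long, lying on the bench, left alone.
- brush: Brush, 200 mm long, lying on the bench, left alone.
- dressing_stick: White dressing stick 150 x 26 x 26 mm on the bench, left alone.

How it is judged:
By the outcome, as a careful person would: the job done as asked, in the order asked, and still so for the second after the job is handed in, with the robot touching nothing.
It also fails if it takes over 53 s, if anything falls off the work surface, if the arm or the gripper's body presses on something with over 40 N, if the wrist force passes 120 N, or if a joint passes its speed limit or range.

## Robot

A 6-joint arm with a two-finger parallel gripper is mounted at the origin on the work surface. World frame = base frame: x ahead of the robot, y to its left, z up, the work surface at z = 0. Lengths are in m, angles in rad, forces in N, time in s.
With the tool pointing down it reaches from about 0.25 to 0.725 m from the base axis. Payload 4 kg.
Tool frame: the origin (TCP) lies on the centre line of the jaws, within the pads' length; the fingertips stand 22 mm ahead of it and the grasp point (between the pads) lies 3 mm ahead of it; z points along the fingers, y is the line along which they close (so a half turn about z gives the same grasp; the last joint's range is limited). The gripper opens to 85 mm and grips with 20 to 120 N. Pads are 22 mm wide; open, the fingers measure 114 mm over their backs; the gripper's body (76 mm by 85 mm) begins 54 mm behind the grasp point. The pads swing forward as they close: fully open they stand 13 mm farther back than shut.
Start: joints at [1.191, 0.241, 0.005, 1.335, 0, 1.571], TCP at [0.185, 0.464, 0.253] pointing down, gripper open.
Joint ranges: [-2.72, 2.72], [-1.05, 1.87], [-1.09, 1.28], [-1.99, 2.15], [-1.42, 1.44], [-3.14, 3.14]. Speed limits (rad/s): [2.79, 2.79, 3.14, 3.14, 3.14, 3.14].

## Interface

Orientations are given as a unit quaternion [x, y, z, w].
In Python, from workcell import bot gives the robot as it stands.
- The arm moves only by the shell command python3 -m inch 'ROWS'. ROWS is JSON, one flat list of numbers, 7 for each row, row after row: the shift along the world's x, y, z in mm, then the turn, a rotation vector about the world's x, y, z in rad, then the opening in per cent of the stroke, from 0 (shut) to 100 (fully open). A call has 1 to 8 rows; each row is the pose to reach, as a shift and turn from the pose commanded when the call began; what a row does not reach only later rows make up. A row lasts 1/12 s, in which the tool goes at most 41.7 mm and 7.16 degrees, less where a joint would pass 70% of its speed; a pose out of reach is approached as far as the arm can. A call with a gripper value outside its range is refused whole. The fingers move at their own pace and stop on an object; the grip force is fixed at half the most. Time passes only in rows, so rows that repeat a pose let the fingers close. It gives the time, the measured TCP pose, the force, the opening and the grip force at its end, in the units of the state.
- bot.get_obs(): the state, without advancing time (a new reading comes with each control period).
- bot.camera(name): name is "side" or "top" or "wrist"; returns the picture (400x640x3 uint8, blue, green, red); there is no depth.
- bot.camera_info(name): a dict with "intrinsics" (3x3 intrinsics, pixels), "camera_from_world" (4x4, takes a point from world to camera coordinates); the wrist camera has in their place "hand_eye" (4x4, takes a point from camera to tool coordinates, whose origin is the TCP and whose axes are the flange's). Camera axes: x right, y down, z forward; pixel columns grow to the right and rows downward; lengths in m; the calibration is good to about 2 mm. A picture is of the moment at which its call begins: read the wrist's pose just before it. camera_info takes no time and is no camera call.
- bot.job_done(): hands the job in; it is judged then, once.
Trained networks look in the newest picture that a camera, given by its name, has taken for a name from the list of things; names that differ only in an ending like _2 or _b are one class to them, and where a whole thing is asked for, a point or a joint stands for the part that bears it (a point fixed in the world has none). Each returns a list of dicts, best first, with "confidence" (0 to 1); they miss things now and then, are a little off and sometimes report something else, mostly with a low value. They report only what shows in the picture. A call takes as long as a camera call.
- bot.silhouettes(camera, target): "mask" (400x640 bool, what is visible of it) and "uv" ([column, row] in pixels, amid what is visible of it).
- bot.spot_point(camera, target): "uv" ([column, row] in pixels: a listed point, or the origin of a listed thing).
The state is a dict: "clock": time; "joint_pos": joint angles; "joint_vel": joint speeds; "tau": joint torques, N m; "eef_pos": TCP position; "tool_rot": TCP orientation; "ft_force": force on the tool from outside, world axes, zero at the start; "ft_torque": the same for the moment, N m; "grip_width": finger opening in m; "grasp_force": force on a finger pad.
Only numpy, scipy, OpenCV 4.12 (cv2) and the standard library are available. Lean on these libraries where they do the work, as an engineer would, in place of code of your own. Each camera call takes 0.05 s, during which the arm holds its last target. There are 200 camera calls.

## Working session

There is one attempt and no reset: what is moved stays moved. The work goes in short steps, Python scripts to look and compute and a shell command to move; the robot and the scene stay as the last step left them, time stands still between calls to the robot, and variables do not carry over. Pictures are saved under pics/ and viewed, at most 10 in all, crops included, and the job is handed in when it is done.

```bash
mkdir -p pics; ls
cat > h.py <<'E'
import numpy as np, cv2
from scipy.spatial.transform import Rotation as R
from workcell import bot
def cam(n):
    o=bot.get_obs(); im=bot.camera(n); ci=bot.camera_info(n); K=np.array(ci["intrinsics"])
    if n=="wrist":
        T=np.eye(4); T[:3,:3]=R.from_quat(o["tool_rot"]).as_matrix(); T[:3,3]=o["eef_pos"]
        M=np.linalg.inv(T@np.array(ci["hand_eye"]))
    else: M=np.array(ci["camera_from_world"])
    return im,K,M
def ray(K,M,uv):
    d=np.linalg.inv(K)@[uv[0],uv[1],1]; Rm=M[:3,:3]
    c=-Rm.T@M[:3,3]; d=Rm.T@d; return c,d/np.linalg.norm(d)
def tri(rays):
    A=np.zeros((3,3));b=np.zeros(3)
    for c,d in rays:
        P=np.eye(3)-np.outer(d,d);A+=P;b+=P@c
    p=np.linalg.solve(A,b)
    return p,[np.linalg.norm((np.eye(3)-np.outer(d,d))@(p-c)) for c,d in rays]
def atz(r,z): c,d=r; return c+d*(z-c[2])/d[2]
def proj(K,M,p):
    q=K@(M[:3,:3]@p+M[:3,3]); return q[:2]/q[2]
E
python3 - <<'E'
from h import *
np.set_printoptions(precision=4,suppress=True)
ims=[];V={}
N=["carrier_blue","blue_vee","blue_handle","seat","plunger_l","plunger_r","ball0","ball1","ball2","tap_pivot","tap_grip"]
for n in ["side","top"]:
    im,K,M=cam(n);ims.append(im)
    print(n,"campos",-M[:3,:3].T@M[:3,3])
    for t in N:
        for d in bot.spot_point(n,t)[:1]:
            V.setdefault(t,{})[n]=ray(K,M,d["uv"]); print(n,t,np.round(d["uv"],1),round(d["confidence"],2))
for t,v in V.items():
    if len(v)==2:
        p,e=tri(list(v.values()));print(t,p,np.round(e,4))
cv2.imwrite("pics/a.png",ims[0]);cv2.imwrite("pics/b.png",ims[1])
print(bot.get_obs())
E
```

```text
pics
side campos [ 0.1179 -0.8581  0.72  ]
side carrier_blue [389.7 321.3] 0.85
side blue_vee [407.8 321.6] 0.94
side blue_handle [448.4 295. ] 0.66
side seat [304.9 156.1] 0.82
side plunger_l [278.8 152.7] 0.52
side plunger_r [278.8 152.7] 0.52
side ball0 [320.3 163.6] 0.59
side ball1 [320.3 163.6] 0.59
side ball2 [320.3 163.6] 0.59
side tap_pivot [252.8 143.4] 0.58
side tap_grip [233.3 142.2] 0.72
top campos [ 0.4372 -0.0134  1.1552]
top carrier_blue [431.1 176.3] 0.72
top blue_vee [434.1 186. ] 0.73
top blue_handle [432.3 185.3] 0.6
top seat [421.2 136. ] 0.64
top plunger_l [220.7 195.1] 0.48
top plunger_r [220.7 195.1] 0.48
top ball0 [217.4 164.5] 0.54
top ball1 [217.4 164.5] 0.54
top ball2 [217.4 164.5] 0.54
top tap_pivot [185.2 216.7] 0.76
top tap_grip [183.1 240. ] 0.84
carrier_blue [ 0.5599 -0.368   0.0029] [0.0215 0.0215]
blue_vee [ 0.5562 -0.3862  0.0155] [0.0076 0.0076]
blue_handle [ 0.5877 -0.3898  0.0781] [0.0518 0.0518]
seat [ 0.5181 -0.2121  0.3644] [0.1006 0.1006]
plunger_l [0.5209 0.2053 0.1412] [0.0003 0.0003]
plunger_r [0.5209 0.2053 0.1412] [0.0003 0.0003]
ball0 [0.6339 0.2187 0.0714] [0.0262 0.0262]
ball1 [0.6339 0.2187 0.0714] [0.0262 0.0262]
ball2 [0.6339 0.2187 0.0714] [0.0262 0.0262]
tap_pivot [0.4697 0.2922 0.1433] [0.0027 0.0027]
tap_grip [0.4115 0.2922 0.1593] [0.0021 0.0021]
{'clock': 1.2, 'joint_pos': array([1.191 , 0.2406, 0.005 , 1.3352, 0.    , 1.5708]), 'joint_vel': array([-0.0014, -0.0006,  0.001 ,  0.0003,  0.0006,  0.0029]), 'tau': array([  0.0017, -37.2218,  25.2695,   0.0013,   0.0003,   0.    ]), 'eef_pos': array([0.1854, 0.4644, 0.2533]), 'tool_rot': array([ 0.1888,  0.982 ,  0.    , -0.    ]), 'ft_force': array([-0.3944, -0.1072,  0.0504]), 'ft_torque': array([-0.0005, -0.0318, -0.0144]), 'grasp_force': 0.0, 'grip_width': 0.08528524023369659}
```

View pics/a.png

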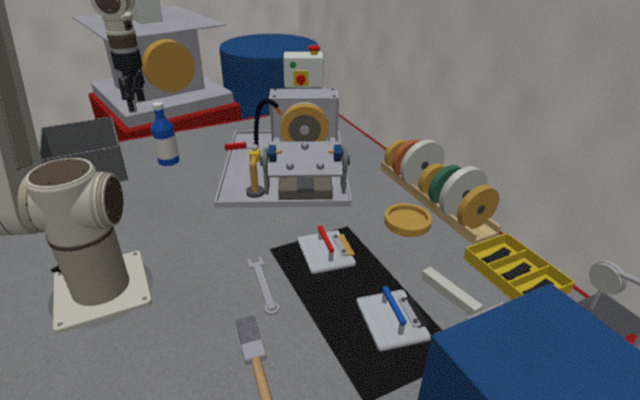

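View pics/b.png

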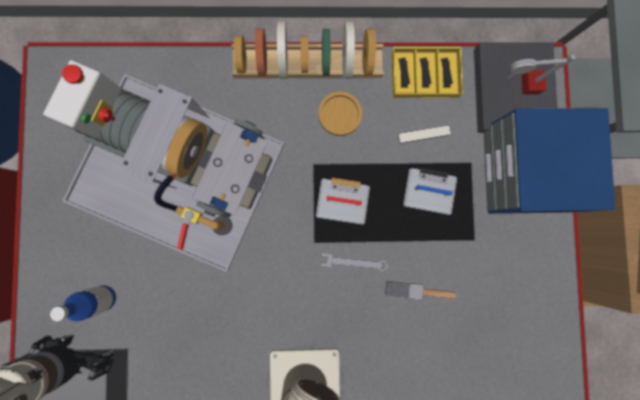

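Side and top views: the blue carrier is at about (431,190) in the top view and (395,315) in the side view. The seat's balls are at about (217,162), (235,188) and (249,158) in the top view, and the red tap lever runs from (190,215) to (183,247). The wheel lies to the upper left of the seat. The networks are weak at this range, so I'll use all the candidates plus colour.

Run:
```python
from h import *
np.set_printoptions(precision=4,suppress=True)
S={}
for n in ["side","top"]:
    im,K,M=cam(n);S[n]=(K,M)
    for t in ["ball0","plunger_l","seat","carrier_blue"]:
        print(n,t,[(np.round(d["uv"],1).tolist(),round(d["confidence"],2)) for d in bot.spot_point(n,t)])
    print([(np.round(d["uv"],1).tolist(),round(d["confidence"],2),d["mask"].sum()) for d in bot.silhouettes(n,"carrier_blue")])
    hsv=cv2.cvtColor(im,cv2.COLOR_BGR2HSV)
    roi=dict(side=(370,420,280,335),top=(405,460,170,215))[n]
    m=cv2.inRange(hsv,(100,110,40),(125,255,255)); w=np.zeros_like(m); w[roi[2]:roi[3],roi[0]:roi[1]]=1
    ys,xs=np.nonzero(m*w); p=np.c_[xs,ys].astype(float); c=p.mean(0); u=np.linalg.svd(p-c,full_matrices=False)[2][0]
    s=(p-c)@u; e=[c+u*s.min(),c+u*s.max()]; print(n,len(p),c,e)
    S[n]+=(c,e)
K,M,c,e=S["top"]; K2,M2,c2,e2=S["side"]
print(tri([ray(K,M,c),ray(K2,M2,c2)]))
a,b=[atz(ray(K,M,q),.057) for q in e]; print("handle z.057",a,b,np.degrees(np.arctan2(*(b-a)[1::-1])))
ms=bot.silhouettes("top","tap")
print([(d["uv"],d["confidence"]) for d in ms])
```

```text
side ball0 [([323.7, 162.9], 0.55), ([303.4, 144.0], 0.53), ([289.2, 164.0], 0.42)]
side plunger_l [([281.1, 154.0], 0.47), ([329.6, 148.7], 0.39)]
side seat [([305.8, 156.9], 0.83), ([257.5, 362.3], 0.72)]
side carrier_blue [([387.1, 324.0], 0.84), ([391.9, 307.6], 0.51), ([263.8, 283.2], 0.36)]
[([389.4, 321.0], 0.83, np.int64(3033)), ([257.7, 349.5], 0.17, np.int64(1450))]
side 261 [393.2337 303.7165] [array([383.2276, 284.8791]), array([404.0063, 323.9967])]
top ball0 [([249.1, 157.2], 0.58), ([216.1, 163.1], 0.53), ([237.4, 191.0], 0.46)]
top plunger_l [([244.3, 142.8], 0.57), ([233.2, 164.2], 0.54), ([221.8, 196.3], 0.42)]
top seat [([227.9, 164.6], 0.84)]
top carrier_blue [([235.7, 191.0], 0.16)]
[([430.3, 190.3], 0.64, np.int64(1864))]
top 117 [434.6325 189.7692] [array([417.1011, 186.4639]), array([451.0264, 192.8601])]
(array([ 0.5349, -0.3684,  0.0621]), [np.float64(0.0005709064598384072), np.float64(0.0005709064598383799)])
handle z.057 [ 0.5447 -0.3207  0.057 ] [ 0.5256 -0.4158  0.057 ] -101.37585406958151
[([184.6, 233.5], 0.59), ([433.5, 188.4], 0.59), ([229.9, 166.5], 0.39)]
```

```bash
cat > seat.py <<'E'
from h import *
from scipy.optimize import least_squares
P=dict(b0=[40,0,6.7],b1=[-30,44,6.7],b2=[-30,-44,6.7],pl=[0,72.5,31],pr=[0,-72.5,31])
P={k:np.array(v)/1e3 for k,v in P.items()}
def rot(yaw,t): return R.from_euler("ZY",[yaw,-t]).as_matrix()   # +x goes uphill
def fit(obs,z=None,x0=(.51,.19,1.15,.52,.118)):
    # obs: list (K,M,name,uv)
    def f(x):
        r=[(proj(K,M,rot(x[2],x[3])@P[n]+[x[0],x[1],x[4]])-uv) for K,M,n,uv in obs]
        return np.r_[np.ravel(r),(x[4]-.118)/.001]
    s=least_squares(f,x0,loss="soft_l1",f_scale=2.); return s.x,f(s.x)
E
python3 - <<'E'
from seat import *
np.set_printoptions(precision=4,suppress=True)
ob=[]
D=dict(side=dict(b0=(303.4,144),b1=(289.2,164),b2=(323.7,162.9),pl=(281.1,154),pr=(329.6,148.7)),
top=dict(b0=(216.1,163.1),b1=(237.4,191),b2=(249.1,157.2),pl=(221.8,196.3),pr=(244.3,142.8)))
for n in D:
    im,K,M=cam(n)
    for k,v in D[n].items(): ob.append((K,M,k,np.array(v)))
x,r=fit(ob);print(x,np.degrees(x[2:4]));print(r[:-1].reshape(-1,2))
he=np.array(bot.camera_info("wrist")["hand_eye"]);print(he,np.array(bot.camera_info("wrist")["intrinsics"]))
# camera at 0.32 above etc: tool down, yaw of start; where the view centre lands
Rm=rot(x[2],x[3]);print("normal",Rm[:,2])
# desired tool rot at seat: y=seat x, z=-seat z
Rt=np.c_[np.cross(Rm[:,0],-Rm[:,2]),Rm[:,0],-Rm[:,2]]
R0=R.from_quat(bot.get_obs()["tool_rot"])
print("turn start->seat",(R.from_matrix(Rt)*R0.inv()).as_rotvec())
yaw=np.radians(-11.4); c=np.array([np.cos(yaw),np.sin(yaw),0]);Rc=np.c_[np.cross(c,[0,0,-1]),c,[0,0,-1]]
print("turn start->carrier",(R.from_matrix(Rc)*R0.inv()).as_rotvec())
h=x[[0,1,4]]+Rm@[0,0,.062]; print("handle home",h)
cp=.51,.19,.14
print("view offset of camera axis in world at start",R0.as_matrix()@he[:3,3],R0.as_matrix()@he[:3,2])
E
```

```text
[0.5911 0.1827 1.2089 0.3705 0.1188] [69.2672 21.2259]
[[-0.2184  2.4018]
 [ 0.3673  0.9238]
 [-3.7728  0.8608]
 [-2.0487 -2.1662]
 [-0.4194  1.3403]
 [ 0.9199 -0.2596]
 [-0.6985 -2.3636]
 [-0.4457  0.0777]
 [ 1.3373 -0.9382]
 [-0.7039 -0.7745]]
[[ 0.0002 -0.9493 -0.3144  0.0805]
 [ 1.      0.0003 -0.0003  0.0013]
 [ 0.0004 -0.3144  0.9493 -0.1209]
 [ 0.      0.      0.      1.    ]] [[299.2448   0.     319.6039]
 [  0.     299.2448 196.2714]
 [  0.       0.       1.    ]]
normal [-0.1282 -0.3386  0.9322]
turn start->seat [ 0.3453 -0.1342  0.0177]
turn start->carrier [-0.    0.   -1.39]
handle home [0.5831 0.1618 0.1766]
view offset of camera axis in world at start [-0.0743  0.031   0.1209] [ 0.2919 -0.1169 -0.9493]
```

```bash
python3 -m inch '[0,-20,35,0,0,0,100, 30,-45,70,0,0,0,100, 65,-70,90,0,0,0,100, 98,-94,100,0,0,0,100, 130,-120,105,0,0,0,100, 162,-144,105,0,0,0,100, 194,-168,105,0,0,0,100, 226,-190,105,0,0,0,100]'; python3 -m inch '[32,-26,0,0,0,0,100, 64,-52,0,0,0,0,100, 96,-78,0,0,0,0,100, 128,-104,0,0,0,0,100, 149,-124,0,0,0,0,100,149,-124,0,0,0,0,100,149,-124,0,0,0,0,100]'
cat > look.py <<'E'
from seat import *
import sys
np.set_printoptions(precision=4,suppress=True)
im,K,M=cam("wrist"); cv2.imwrite("pics/%s.png"%sys.argv[1],im)
for t in sys.argv[2:]:
    print(t,[(np.round(d["uv"],1).tolist(),round(d["confidence"],2)) for d in bot.spot_point("wrist",t)])
np.savez("%s.npz"%sys.argv[1],K=K,M=M,im=im)
E
python3 look.py w1 ball0 plunger_l seat tap_pivot tap_grip
```

```text
clock: 2.62
eef_pos: [0.405, 0.2783, 0.3591]
tool_rot: [0.189, 0.982, 0.001, 0.001]
ft_force: [-0.1, 1.2, 0.2]
grip_width: 0.0852
grasp_force: 0.0
clock: 3.2
eef_pos: [0.5536, 0.1544, 0.3573]
tool_rot: [0.19, 0.982, -0.0, -0.001]
ft_force: [0.0, -0.2, -0.3]
grip_width: 0.0855
grasp_force: 0.0
ball0 [([382.4, 193.3], 0.67), ([328.5, 217.5], 0.61)]
plunger_l [([412.9, 50.9], 0.67), ([347.2, 133.8], 0.65), ([336.5, 246.3], 0.49)]
seat [([354.4, 185.8], 0.76)]
tap_pivot [([412.6, 53.1], 0.65)]
tap_grip [([384.2, 195.3], 0.54)]
```

View pics/w1.png

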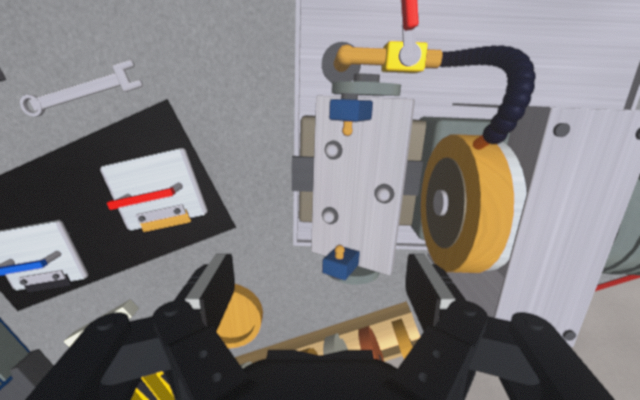

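Wrist view: the seat shows clearly, with balls at about (384,194), (333,150) and (329,216), plungers at (348,128) and (339,250), and the tap axis at (408,55). I'll take a second view for parallax on the way to the carrier.

```bash
python3 -m inch '[-10,-40,0,0,0,0,100, -20,-80,0,0,0,-0.1,100, -30,-110,0,0,0,-0.2,100, -35,-120,0,0,0,-0.3,100, -35,-120,0,0,0,-0.3,100, -35,-120,0,0,0,-0.3,100]'
python3 look.py w2 ball0 plunger_l tap_pivot tap_grip
```

```text
clock: 4.0
eef_pos: [0.5173, 0.036, 0.359]
tool_rot: [0.333, 0.943, 0.0, 0.001]
ft_force: [-0.1, 0.6, 0.1]
grip_width: 0.0853
grasp_force: 0.0
ball0 [([417.9, 107.3], 0.65), ([491.3, 136.2], 0.56)]
plunger_l [([441.0, 77.9], 0.5), ([432.5, 180.1], 0.43)]
tap_pivot []
tap_grip []
```

View pics/w2.png

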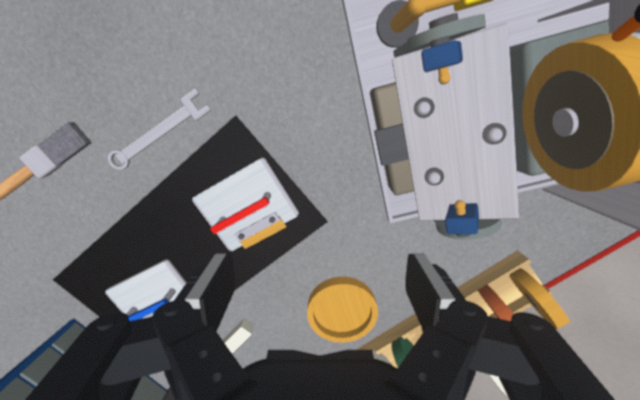

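Second view: balls at (494,133), (424,107) and (433,176), plungers at (444,75) and (460,208). The red carrier is at (245,205). Now I'll fit the seat.

Run:
```python
from seat import *
np.set_printoptions(precision=4,suppress=True)
D=dict(w1=dict(b0=(384,194),b1=(333,150),b2=(329.5,216),pl=(348,127.5),pr=(339.5,251)),
w2=dict(b0=(494,133.5),b1=(424,107),b2=(433.5,176),pl=(444.5,75),pr=(460,208)))
ob=[]
for n in D:
    z=np.load(n+".npz");K,M=z["K"],z["M"]
    # refine ball centres with Hough near the picks
    g=cv2.cvtColor(z["im"],cv2.COLOR_BGR2GRAY)
    for k,v in D[n].items():
        v=np.array(v,float)
        if k[0]=="b":
            x,y=v.astype(int); c=cv2.resize(g[y-18:y+18,x-18:x+18],None,fx=6,fy=6,interpolation=cv2.INTER_CUBIC)
            H=cv2.HoughCircles(c,cv2.HOUGH_GRADIENT,1,200,param1=80,param2=15,minRadius=36,maxRadius=75)
            if H is not None:
                w=np.array([x-18,y-18])+(H[0,0,:2]+.5)/6-.5; print(n,k,v,w,H[0,0,2]/6)
                if np.linalg.norm(w-v)<2.5: v=w
        ob.append((K,M,k,v))
x,r=fit(ob);print(x,np.degrees(x[2:4]));print(r[:-1].reshape(-1,2))
for k in D["w1"]:
    print(k,tri([ray(*o[:2],o[3]) for o in ob if o[2]==k]),rot(x[2],x[3])@P[k]+x[[0,1,4]])
np.save("seat.npy",x)
z=np.load("w1.npz");print("pivot z.14",atz(ray(z["K"],z["M"],(408,55)),.14))
```

```text
w1 b0 [384. 194.] [383.8333 193.3333] 9.716666
w1 b1 [333. 150.] [332.6667 149.5   ] 9.349999
w1 b2 [329.5 216. ] [329.3333 215.5   ] 8.583333
w2 b0 [494.  133.5] [492.     133.8333] 10.116667
w2 b1 [424. 107.] [423.8333 107.    ] 10.116667
w2 b2 [433.5 176. ] [434. 176.] 9.2
[0.5936 0.1858 1.1465 0.5132 0.1185] [65.6916 29.4014]
[[-0.5774  0.3356]
 [-0.4246 -0.2257]
 [-0.7117  0.0241]
 [-0.0398  1.6287]
 [ 0.175  -2.9066]
 [ 2.5813 -0.3155]
 [-0.1366 -0.1925]
 [-0.3263  0.4325]
 [ 0.2473  1.6469]
 [-0.2119 -4.3274]]
b0 (array([0.6105, 0.2164, 0.1325]), [np.float64(0.0002713117471014809), np.float64(0.00027131174710156897)]) [0.6065 0.2146 0.1439]
b1 (array([0.542 , 0.1775, 0.1081]), [np.float64(3.585503571313163e-05), np.float64(3.585503571327874e-05)]) [0.5413 0.1771 0.1096]
b2 (array([0.6221, 0.1417, 0.1082]), [np.float64(0.0002176920711301841), np.float64(0.00021769207112985788)]) [0.6215 0.1409 0.1096]
pl (array([0.5196, 0.2025, 0.1455]), [np.float64(4.157302949088698e-05), np.float64(4.157302949060441e-05)]) [0.5212 0.2018 0.1455]
pr (array([0.6591, 0.14  , 0.143 ]), [np.float64(0.0006326862664640363), np.float64(0.0006326862664640579)]) [0.6534 0.1421 0.1455]
pivot z.14 [0.4747 0.2853 0.14  ]
```

Run:
```python
from seat import *
np.set_printoptions(precision=4,suppress=True)
D=dict(w1=dict(b0=(383.9,193.6),b1=(332.8,149.7),b2=(329.4,215.7),pl=(347.5,130),pr=(339.5,248)),
w2=dict(b0=(494,133.5),b1=(424,107),b2=(433.7,176),pl=(444.5,77),pr=(460,204.5)))
ob=[]
for n in D:
    z=np.load(n+".npz")
    for k,v in D[n].items(): ob.append((z["K"],z["M"],k,np.array(v)))
x,r=fit(ob);print(x,np.degrees(x[2:4]));print(r[:-1].reshape(-1,2))
np.save("seat.npy",x)
# carrier target: tool above handle, yaw -11.4
o=bot.get_obs();R0=R.from_quat(o["tool_rot"])
yaw=np.radians(-11.4); c=np.array([np.cos(yaw),np.sin(yaw),0]);Rc=np.c_[np.cross(c,[0,0,-1]),c,[0,0,-1]]
print((R.from_matrix(Rc)*R0.inv()).as_rotvec(), (np.array([.535,-.368,.23])-o["eef_pos"])*1e3)
```

```text
[0.5941 0.1861 1.1493 0.5277 0.1179] [65.8522 30.2351]
[[-0.6016  0.3035]
 [-0.2158 -0.1465]
 [-0.2645 -0.0919]
 [ 0.2626 -0.528 ]
 [ 0.347   0.1237]
 [ 0.646   0.2653]
 [-0.1097  0.088 ]
 [ 0.3186  0.4554]
 [-0.1093  0.174 ]
 [-0.219  -0.7651]]
[-0.0002 -0.0001 -1.0927] [  17.0703 -404.9506 -128.0625]
```

Fit is sub-pixel: tilt 30.2°, yaw 65.9°. Next I move to the carrier, stopping short, and check how far away the blue box at the right edge is.

```bash
python3 -m inch '[2,-40,0,0,0,-0.12,100, 4,-80,0,0,0,-0.24,100, 6,-120,-10,0,0,-0.36,100, 8,-160,-20,0,0,-0.48,100, 10,-200,-35,0,0,-0.6,100, 12,-240,-50,0,0,-0.72,100, 14,-275,-65,0,0,-0.84,100, 16,-300,-75,0,0,-0.96,100]'
python3 -m inch '[0,-10,-5,0,0,-0.1,100, 0,-20,-10,0,0,-0.133,100, 0,-20,-10,0,0,-0.133,100, 0,-20,-10,0,0,-0.133,100]'
python3 look.py w3 blue_handle carrier_blue blue_vee
python3 - <<'E'
from h import *
r=[]
for n,uv in (("side",(437,342)),("top",(487,211))):
    ci=bot.camera_info(n); r.append(ray(np.array(ci["intrinsics"]),np.array(ci["camera_from_world"]),uv))
print(tri(r))
E
```

```text
clock: 4.92
eef_pos: [0.5334, -0.2667, 0.2809]
tool_rot: [0.733, 0.68, -0.001, -0.001]
ft_force: [0.0, 0.8, 0.8]
grip_width: 0.0857
grasp_force: 0.0
clock: 5.25
eef_pos: [0.5339, -0.2837, 0.2729]
tool_rot: [0.774, 0.633, 0.0, -0.001]
ft_force: [-0.2, -0.6, -0.8]
grip_width: 0.0853
grasp_force: 0.0
blue_handle [([336.4, 236.5], 0.85), ([138.0, 86.8], 0.51)]
carrier_blue [([333.4, 221.9], 0.75)]
blue_vee [([365.3, 218.8], 0.56)]
(array([ 0.49273274, -0.50431906,  0.11632447]), [np.float64(0.02561544944446467), np.float64(0.02561544944446464)])
```

View pics/w3.png

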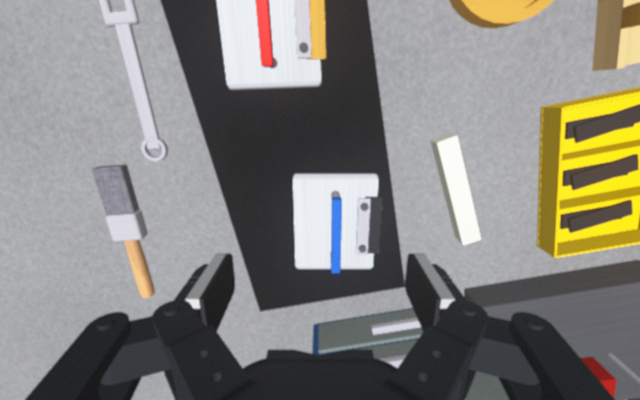

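The handle runs from (336,198) to (336,272) in the image and the yaw is nearly aligned. The plate spans (293..379, 173..270). The blue box is about 0.1 m away from the approach.

Run:
```python
from h import *
np.set_printoptions(precision=4,suppress=True)
z=np.load("w3.npz");K,M=z["K"],z["M"]
hsv=cv2.cvtColor(z["im"],cv2.COLOR_BGR2HSV)
m=cv2.inRange(hsv,(100,120,60),(125,255,255)); w=np.zeros_like(m); w[180:285,320:352]=1
ys,xs=np.nonzero(m*w); print(len(xs),xs.mean(),ys.mean())
p=np.c_[xs,ys].astype(np.float32);vx,vy,x0,y0=cv2.fitLine(p,cv2.DIST_L2,0,.01,.01).ravel();print(vx,vy,ys.min(),ys.max(),np.percentile(xs,[2,98]))
c=p.mean(0).astype(float)
a,b=[atz(ray(K,M,(x0+(y-y0)*vx/vy,y)),.06) for y in (ys.min(),ys.max())]
print(a,b,(a+b)/2,np.linalg.norm(a-b),"yaw y axis",np.degrees(np.arctan2(*(a-b)[1::-1])))
r=[ray(K,M,c)]
for n,uv in (("top",(434.63,189.77)),("side",(393.23,303.72))):
    ci=bot.camera_info(n); r.append(ray(np.array(ci["intrinsics"]),np.array(ci["camera_from_world"]),uv))
print(tri(r),tri(r[:2]),tri(r[::2]))
o=bot.get_obs();Rm=R.from_quat(o["tool_rot"]).as_matrix();print(o["eef_pos"],Rm[:,1],np.degrees(np.arctan2(Rm[1,1],Rm[0,1])))
```

```text
663 335.73001508295624 235.46907993966818
0.014694714 -0.99989206 198 273 [332. 340.]
[ 0.5473 -0.3178  0.06  ] [ 0.5276 -0.4175  0.06  ] [ 0.5374 -0.3677  0.06  ] 0.10170645023311092 yaw y axis 78.79817113066898
(array([ 0.5364, -0.3673,  0.0597]), [np.float64(0.002097841389294286), np.float64(0.002395402437696427), np.float64(0.0005472560340427979)]) (array([ 0.5368, -0.3764,  0.037 ]), [np.float64(0.0002535347617441658), np.float64(0.00025353476174400135)]) (array([ 0.5377, -0.3661,  0.0586]), [np.float64(0.00010923217937417457), np.float64(0.00010923217937418764)])
[ 0.5342 -0.2831  0.2743] [ 0.9802 -0.1979  0.0015] -11.416815343154344
```

```bash
python3 -m inch '[1,-30,-25,0,0,0.003,100, 2,-58,-50,0,0,0.003,100, 3,-84,-80,0,0,0.003,100, 3,-84,-115,0,0,0.003,100, 3,-84,-150,0,0,0.003,100, 3,-84,-180,0,0,0.003,100, 3,-84,-200,0,0,0.003,100, 3,-84,-200,0,0,0.003,100]'
python3 -m inch '[0,0,-8,0,0,0,100, 0,0,-15,0,0,0,100, 0,0,-15,0,0,0,60, 0,0,-15,0,0,0,30, 0,0,-15,0,0,0,30,0,0,-15,0,0,0,30]'
python3 - <<'E'
from h import *
o=bot.get_obs();print(o["eef_pos"],o["ft_force"],o["grip_width"])
cv2.imwrite("pics/w4.png",bot.camera("wrist"))
E
```

```text
clock: 6.12
eef_pos: [0.5339, -0.3653, 0.068]
tool_rot: [0.773, 0.634, -0.001, -0.005]
ft_force: [-1.3, 0.4, -0.3]
grip_width: 0.0856
grasp_force: 0.0
clock: 6.62
eef_pos: [0.5374, -0.3687, 0.0596]
tool_rot: [0.774, 0.633, 0.0, 0.001]
ft_force: [0.0, 0.1, 1.1]
grip_width: 0.0385
grasp_force: 0.0
[ 0.53738776 -0.36865905  0.05964591] [0.02432886 0.07395771 1.06335759] 0.03846170167489431
```

View pics/w4.png

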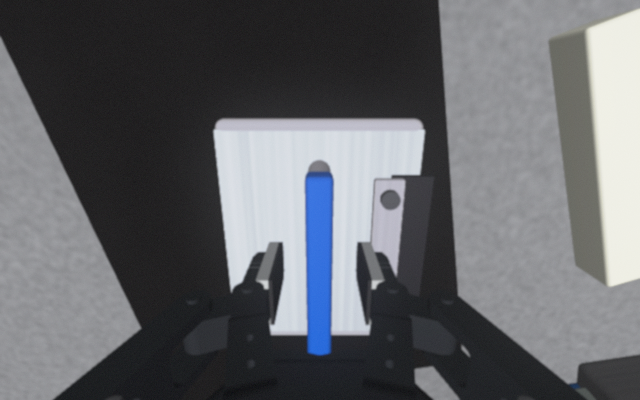

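The handle is centred between the fingers (bar at column 319, pads at 280 and 360). Now close and lift.

```bash
python3 -m inch '[0,0,0,0,0,0,0, 0,0,0,0,0,0,0, 0,0,0,0,0,0,0, 0,0,0,0,0,0,0, 0,0,0,0,0,0,0]'
python3 -m inch '[0,0,8,0,0,0,0, 0,0,20,0,0,0,0, 0,0,45,0,0,0,0, 0,0,80,0,0,0,0, 0,0,110,0,0,0,0, 0,0,140,0,0,0,0, 0,0,140,0,0,0,0,0,0,140,0,0,0,0]'
python3 - <<'E'
from h import *
np.set_printoptions(precision=4,suppress=True)
o=bot.get_obs();print(o["eef_pos"],o["ft_force"],o["ft_torque"],o["grip_width"],o["grasp_force"])
im,K,M=cam("wrist");cv2.imwrite("pics/w5.png",im);np.savez("w5.npz",K=K,M=M,im=im)
Rt=R.from_quat(o["tool_rot"]).as_matrix()
# predicted plate top far edge corners if carrier origin is 57 mm ahead of TCP along tool z, carrier x=tool y, y=tool x
for n,c in dict(p1=[-.055,.07,.015],p2=[.055,.07,.015],hend=[0,.05,.06],hend2=[0,-.05,.06],bl=[.029,.0,.032],top=[0,.065,.02]).items():
    t=np.array([c[1],c[0],.057-c[2]]); print(n,proj(K,M,o["eef_pos"]+Rt@t))
x=np.load("seat.npy");from seat import rot
S=rot(x[2],x[3]); Rg=np.c_[np.cross(S[:,0],-S[:,2]),S[:,0],-S[:,2]]
print("turn",(R.from_matrix(Rg)*R.from_quat(o["tool_rot"]).inv()).as_rotvec())
for up in (0,.016,.03,.08): print(up,x[[0,1,4]]+S@[0,0,.008+.057+up])
E
```

```text
clock: 7.08
eef_pos: [0.5368, -0.3685, 0.059]
tool_rot: [0.774, 0.633, 0.0, 0.0]
ft_force: [-2.3, 0.1, 4.4]
grip_width: 0.0109
grasp_force: 59.7
clock: 7.75
eef_pos: [0.5376, -0.3688, 0.2003]
tool_rot: [0.774, 0.633, 0.001, 0.002]
ft_force: [0.4, 0.1, -7.0]
grip_width: 0.0111
grasp_force: 58.8
[ 0.5376 -0.3688  0.2003] [ 0.4055  0.1431 -6.9778] [-0.0076  0.     -0.0474] 0.011116873254468269 58.83593022823334
p1 [214.7002 121.0031]
p2 [422.4455 121.0641]
hend [318.1188 179.9372]
hend2 [318.3813 368.1579]
bl [371.3208 254.4623]
top [318.5122 131.6824]
turn [ 0.2599 -0.5014  1.3158]
0 [0.5807 0.1562 0.174 ]
0.016 [0.5774 0.1489 0.1879]
0.03 [0.5746 0.1425 0.2   ]
0.08 [0.5643 0.1195 0.2432]
```

View pics/w5.png

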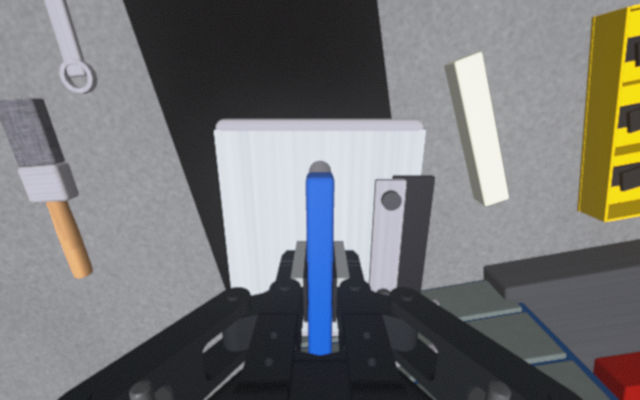

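The carrier hangs square: its edges match the predicted grasp to about 1 mm, and it weighs about 0.7 kg. Next I swing to the standoff above the seat.

```bash
python3 -m inch '[1,24,5,0.013,-0.025,0.066,0, 4,63,20,0.034,-0.065,0.171,0, 6,102,35,0.055,-0.105,0.276,0, 8,141,45,0.075,-0.145,0.382,0, 10,181,55,0.096,-0.186,0.487,0, 12,220,55,0.117,-0.226,0.592,0, 14,259,55,0.138,-0.266,0.697,0, 16,293,55,0.156,-0.301,0.790,0]'
python3 -m inch '[2,38,0,0.021,-0.04,0.105,0, 4,76,-2,0.042,-0.08,0.21,0, 7,114,-4,0.062,-0.12,0.316,0, 9,150,-7,0.083,-0.16,0.421,0, 11,180,-10,0.099,-0.19,0.5,0, 12,194,-12,0.104,-0.2,0.526,0, 12,194,-12,0.104,-0.2,0.526,0, 12,194,-12,0.104,-0.2,0.526,0]'
cat > delta.py <<'E'
from seat import *
import sys
np.set_printoptions(precision=4,suppress=True)
x=np.load("seat.npy");S=rot(x[2],x[3]); Rg=np.c_[S[:,1],S[:,0],-S[:,2]]
o=bot.get_obs(); e=o["eef_pos"]
print("turn to go",(R.from_matrix(Rg)*R.from_quat(o["tool_rot"]).inv()).as_rotvec())
q=S.T@(e-x[[0,1,4]])*1e3; print("TCP in seat mm",q,"height above home",q[2]-64)
print("mm per unit down",-S[:,2]); 
for up in map(float,sys.argv[1:]): print(up,"shift",(x[[0,1,4]]+S@[0,-.0013,.064+up/1e3]-e)*1e3)
print("force seat",S.T@o["ft_force"],o["clock"])
E
python3 delta.py 50 20
python3 - <<'E'
from h import *
im,K,M=cam("wrist");cv2.imwrite("pics/w6.png",im);np.savez("w6.npz",K=K,M=M,im=im)
E
```

```text
clock: 8.47
eef_pos: [0.55, -0.0726, 0.25]
tool_rot: [0.459, 0.873, 0.161, 0.031]
ft_force: [-0.2, 0.1, -5.8]
grip_width: 0.0112
grasp_force: 59.1
clock: 9.13
eef_pos: [0.5628, 0.1188, 0.238]
tool_rot: [0.202, 0.945, 0.252, 0.05]
ft_force: [-0.8, -1.2, -6.7]
grip_width: 0.0109
grasp_force: 59.2
turn to go [ 0.0053 -0.0098 -0.0012]
TCP in seat mm [ -3.6276   1.1002 141.1637] height above home 77.16374724294226
mm per unit down [ 0.206   0.4595 -0.864 ]
50.0 shift [  9.068   14.3593 -21.6419]
20.0 shift [ 15.2479  28.1439 -47.5609]
force seat [-4.5925  0.2226 -5.1008] 9.1333
```

View pics/w6.png

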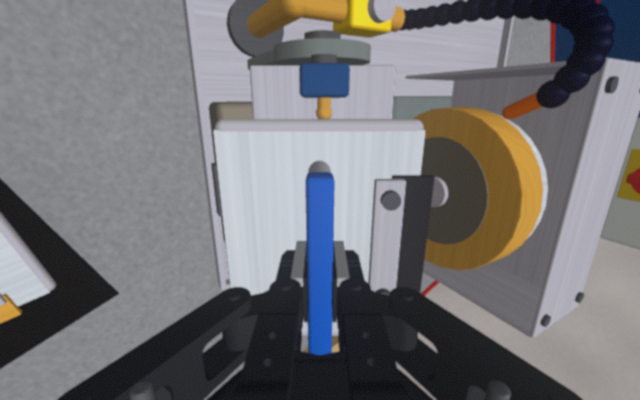

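The carrier is still square in the grip (same edges), with plunger_l ahead at (324,107). I'll come down to 25 mm and check the plunger's projection.

```bash
python3 -m inch '[5,7,-10,0.005,-0.01,-0.001,0, 9,14,-22,0.005,-0.01,-0.001,0, 12,21,-34,0.005,-0.01,-0.001,0, 14,26,-43,0.005,-0.01,-0.001,0, 14,26,-43,0.005,-0.01,-0.001,0, 14,26,-43,0.005,-0.01,-0.001,0]'
python3 delta.py 20 16 8 0
python3 - <<'E'
from seat import *
z=np.load("w6.npz");x=np.load("seat.npy");S=rot(x[2],x[3])
for n,p in dict(pl=P["pl"],ptop1=[-.017,.083,.046],ptop2=[.017,.083,.046]).items():print(n,proj(z["K"],z["M"],S@p+x[[0,1,4]]))
im,K,M=cam("wrist");cv2.imwrite("pics/w7.png",im)
for n,p in dict(pl=P["pl"],ptop1=[-.017,.083,.046],ptop2=[.017,.083,.046]).items():print(n,proj(K,M,S@p+x[[0,1,4]]))
E
```

```text
clock: 9.68
eef_pos: [0.578, 0.1436, 0.1972]
tool_rot: [0.202, 0.944, 0.256, 0.056]
ft_force: [0.2, -0.1, -5.8]
grip_width: 0.0109
grasp_force: 59.2
turn to go [-0.001   0.0038  0.0018]
TCP in seat mm [ 0.7196 -2.7196 91.3221] height above home 27.322087736525518
mm per unit down [ 0.206   0.4595 -0.864 ]
20.0 shift [-0.0414  3.3778 -6.6884]
16.0 shift [  0.7826   5.2158 -10.1443]
8.0 shift [  2.4306   8.8917 -17.056 ]
0.0 shift [  4.0786  12.5675 -23.9677]
force seat [-2.9264 -0.1682 -5.059 ] 9.6833
pl [323.99024603 111.17845591]
ptop1 [299.29003185  96.13047381]
ptop2 [348.99306602  95.99156942]
pl [316.03389996 106.54800624]
ptop1 [282.89579866  86.39616502]
ptop2 [348.45757575  86.38699998]
```

View pics/w7.png

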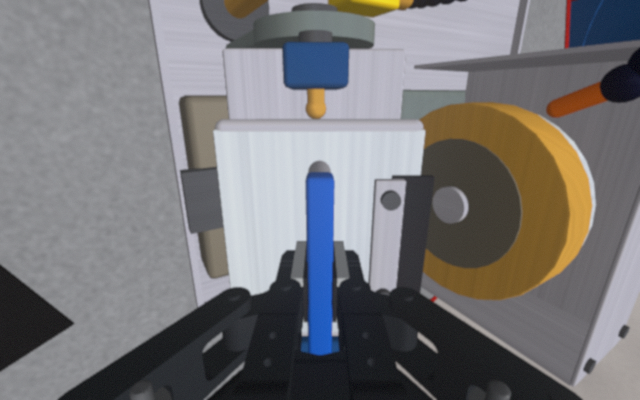

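The projection matches the picture (post at 283–349, plunger at (316,107)), so the alignment is within 1 mm. I'll ease it down slowly.

```bash
python3 -m inch '[0,2,-4,-0.001,0.004,0.002,0, 0,3.4,-6.7,-0.001,0.004,0.002,0, 0.4,4.5,-8.7,-0.001,0.004,0.002,0, 0.8,5.2,-10.1,-0.001,0.004,0.002,0, 1.1,5.9,-11.4,-0.001,0.004,0.002,0, 1.4,6.6,-12.7,-0.001,0.004,0.002,0]'
python3 -m inch '[0.2,0.5,-0.9,0,0,0,0, 0.4,1,-1.8,0,0,0,0, 0.6,1.5,-2.7,0,0,0,0, 0.8,2,-3.6,0,0,0,0]'
python3 delta.py 0
```

```text
clock: 10.23
eef_pos: [0.5805, 0.1509, 0.1875]
tool_rot: [0.201, 0.944, 0.256, 0.057]
ft_force: [-6.7, -5.5, 5.6]
grip_width: 0.0113
grasp_force: 61.1
clock: 10.57
eef_pos: [0.5812, 0.1535, 0.1831]
tool_rot: [0.2, 0.944, 0.256, 0.056]
ft_force: [-0.7, 0.5, -3.6]
grip_width: 0.0112
grasp_force: 59.5
turn to go [-0.0017  0.0044 -0.002 ]
TCP in seat mm [ 2.5616 -1.5217 73.972 ] height above home 9.972046556967271
mm per unit down [ 0.206   0.4595 -0.864 ]
0.0 shift [ 0.9465  2.6532 -9.9054]
force seat [-1.6411  0.8262 -3.2475] 10.5667
```

```bash
python3 -m inch '[0,0.3,-1.3,0,0.002,-0.001,0, 0,0.6,-2.6,0,0.004,-0.002,0, 0.2,1,-4,0,0.004,-0.002,0, 0.4,1.5,-5.5,0,0.004,-0.002,0, 0.6,2,-7,0,0.004,-0.002,0, 0.8,2.4,-8.5,0,0.004,-0.002,0,0.8,2.4,-8.5,0,0.004,-0.002,0]'
python3 delta.py 0
```

```text
clock: 11.15
eef_pos: [0.5812, 0.155, 0.1742]
tool_rot: [0.203, 0.944, 0.255, 0.054]
ft_force: [-5.7, -3.5, 0.2]
grip_width: 0.011
grasp_force: 60.4
turn to go [-0.0003 -0.0019  0.0012]
TCP in seat mm [-0.7586 -0.9837 65.5661] height above home 1.5660880694199193
mm per unit down [ 0.206   0.4595 -0.864 ]
0.0 shift [ 0.8793  1.1883 -0.971 ]
force seat [-4.7145  3.812   2.9274] 11.15
```

```bash
python3 -m inch '[0.5,0.7,-0.7,0,0,0,0, 0.9,1.2,-1.2,0,0,0,0, 0.9,1.2,-1.2,0,0,0,0]'
python3 delta.py 0
python3 -m inch '[0.1,0.3,-0.6,0,0,0,0, 0.2,0.6,-1.3,0,0,0,0, 0.2,0.6,-1.3,0,0,0,0]'
python3 delta.py 0
```

```text
clock: 11.4
eef_pos: [0.5815, 0.1553, 0.1741]
tool_rot: [0.203, 0.944, 0.255, 0.054]
ft_force: [-12.2, -10.2, 9.8]
grip_width: 0.0107
grasp_force: 62.1
turn to go [ 0.0004 -0.0023  0.0025]
TCP in seat mm [-0.5029 -1.0499 65.3092] height above home 1.3091909230493854
mm per unit down [ 0.206   0.4595 -0.864 ]
0.0 shift [ 0.6757  0.8957 -0.8779]
force seat [-7.39    6.9389 15.6772] 11.4
clock: 11.65
eef_pos: [0.5816, 0.1554, 0.174]
tool_rot: [0.204, 0.944, 0.255, 0.054]
ft_force: [-17.0, -14.7, 16.3]
grip_width: 0.0109
grasp_force: 63.3
turn to go [ 0.0001 -0.0016  0.0033]
TCP in seat mm [-0.4311 -1.101  65.1671] height above home 1.1671486132217979
mm per unit down [ 0.206   0.4595 -0.864 ]
0.0 shift [ 0.5743  0.7948 -0.7913]
force seat [-9.3948  9.5454 24.3309] 11.65
```

```bash
python3 -m inch '[-0.6,-0.1,-0.2,0,0,0,0, -1.1,-0.2,-0.3,0,0,0,0,-1.1,-0.2,-0.3,0,0,0,0]'
python3 delta.py 0
python3 - <<'E'
from seat import *
np.set_printoptions(precision=1,suppress=True)
x=np.load("seat.npy");S=rot(x[2],x[3])
im,K,M=cam("wrist");np.savez("w8.npz",K=K,M=M,im=im)
cs,Ks,Ms=cam("side"); 
cv2.imwrite("pics/w8.png",np.hstack([cv2.resize(im[60:330,180:460],(400,386)),cv2.resize(cs[110:210,230:334],(400,386),interpolation=cv2.INTER_CUBIC)]))
E
```

```text
clock: 11.9
eef_pos: [0.5814, 0.1554, 0.174]
tool_rot: [0.203, 0.944, 0.255, 0.055]
ft_force: [-13.0, -14.0, 14.7]
grip_width: 0.011
grasp_force: 62.7
turn to go [-0.0001  0.0006  0.0032]
TCP in seat mm [-0.4996 -1.0026 65.2043] height above home 1.2043252428704534
mm per unit down [ 0.206   0.4595 -0.864 ]
0.0 shift [ 0.6961  0.8255 -0.7889]
force seat [-8.2689  6.1721 21.8044] 11.9
```

View pics/w8.png

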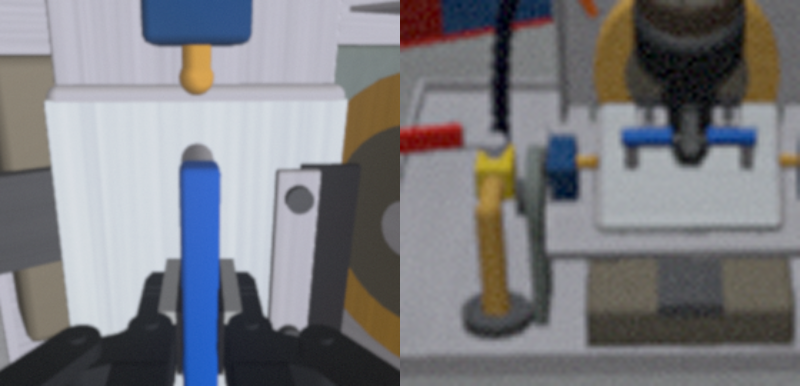

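The plunger ball now sits over the upper side of the plate's edge (left crop, (196,78)), so it is past the plungers, and the contact is stiff within about 1 mm of the expected home. I'll relax the load, open slightly, and check that it settles.

```bash
python3 -m inch '[-0.5,0,0,0,0,0,0, -1,-0.3,0.3,0,0,0,0, -1,-0.3,0.3,0,0,0,5, -1,-0.3,0.3,0,0,0,14, -1,-0.3,0.3,0,0,0,24, -1,-0.3,0.3,0,0,0,28,-1,-0.3,0.3,0,0,0,28,-1,-0.3,0.3,0,0,0,28]'
python3 delta.py 0
python3 - <<'E'
from seat import *
np.set_printoptions(precision=4,suppress=True)
x=np.load("seat.npy");S=rot(x[2],x[3]);o=x[[0,1,4]]
im,K,M=cam("wrist");np.savez("w9.npz",K=K,M=M,im=im)
for n,c in dict(p1=[-.055,.07,.015],p2=[.055,.07,.015],topedge=[0,.065,.02],bar=[0,.05,.06],pl=[0,.0725,.023]).items():
    print(n,proj(K,M,o+S@(np.array(c)+[0,0,.008])))
cv2.imwrite("pics/w9.png",im[60:330,160:480])
E
```

```text
clock: 12.67
eef_pos: [0.5814, 0.1575, 0.1718]
tool_rot: [0.202, 0.944, 0.256, 0.055]
ft_force: [0.0, 0.8, 0.3]
grip_width: 0.0237
grasp_force: 0.0
turn to go [-0.0018  0.0006 -0.0004]
TCP in seat mm [ 0.0759 -0.0851 62.3501] height above home -1.6498521260257988
mm per unit down [ 0.206   0.4595 -0.864 ]
0.0 shift [ 0.7419 -1.3149  1.3872]
force seat [ 0.7522  0.3101 -0.1238] 12.6667
p1 [210.6549 118.5552]
p2 [423.2847 118.5512]
topedge [316.9807 129.3926]
bar [316.3841 178.3639]
pl [316.8973 114.3903]
```

View pics/w9.png

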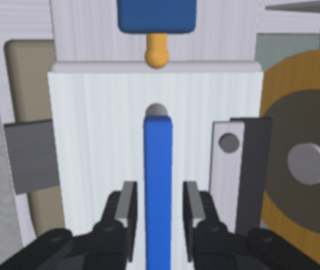

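The carrier edges sit where the fit puts them for home (crop columns 50 and 263). The plunger holds over the edge at (157,57). Next I retract along the seat normal, level the tool and look at the tap.

```bash
python3 -m inch '[-3,-7,13,0,0,0,28, -8,-18,34,0,0,0,28, -14,-32,60,0,0,0,28, -25,-40,95,-0.11,0.05,0,28, -45,-20,125,-0.22,0.1,0,28, -70,10,150,-0.33,0.148,0,28, -94,43,158,-0.43,0.193,0,28, -118,76,158,-0.481,0.216,0,28]'
python3 -m inch '[-20,32,0,0,0,0,28, -35,60,0,0,0,0,28, -40,70,0,0,0,0,28, -40,70,0,0,0,0,28, -40,70,0,0,0,0,28]'
python3 look.py w10 tap_pivot tap_grip
```

```text
clock: 13.38
eef_pos: [0.4656, 0.2329, 0.3331]
tool_rot: [0.21, 0.978, 0.001, 0.003]
ft_force: [0.9, 1.2, -0.1]
grip_width: 0.0239
grasp_force: 0.0
clock: 13.8
eef_pos: [0.4245, 0.3008, 0.3287]
tool_rot: [0.209, 0.978, 0.0, -0.001]
ft_force: [0.7, -0.7, 0.2]
grip_width: 0.0238
grasp_force: 0.0
tap_pivot [([327.8, 221.5], 0.73)]
tap_grip [([318.6, 170.2], 0.87)]
```

View pics/w10.png

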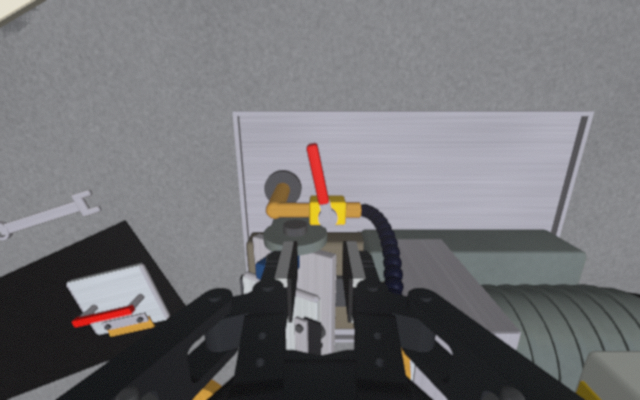

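The lever runs from the pivot at about (328,213) to its tip at (312,146), with the grip near (318,170). Triangulating these.

Run:
```python
from seat import *
np.set_printoptions(precision=4,suppress=True)
x=np.load("seat.npy");S0=rot(x[2],0)
A=np.load("w10.npz");B=np.load("w1.npz")
ci={n:bot.camera_info(n) for n in("top","side")}
rt=lambda n,uv:ray(np.array(ci[n]["intrinsics"]),np.array(ci[n]["camera_from_world"]),uv)
ra=lambda Z,uv:ray(Z["K"],Z["M"],uv)
print("pivot",tri([ra(A,(327.5,214)),ra(B,(408,55)),rt("side",(252.8,143.4))]))
print("grip",tri([ra(A,(318.3,170)),rt("top",(183.1,240)),rt("side",(233.3,142.2))]))
print("grip2",tri([ra(A,(318.3,170)),rt("side",(233.3,142.2))]))
for z in(.14,.15):
  pts=[atz(ra(A,p),z) for p in((327.5,214),(323.5,200),(318,170),(312.5,146))]
  print(z,np.array(pts)); d=pts[3]-pts[1];print(np.degrees(np.arctan2(d[1],d[0])),np.linalg.norm(d),np.linalg.norm(pts[3]-pts[0]))
# upper: home check of seated carrier in top cam
o=bot.get_obs();print(o["eef_pos"])
```

```text
pivot (array([0.4716, 0.2897, 0.1404]), [np.float64(0.004879248430072626), np.float64(0.005300957807016278), np.float64(0.0033061681799688466)])
grip (array([0.4133, 0.3002, 0.1532]), [np.float64(0.005084724438107193), np.float64(0.006542239993454987), np.float64(0.0029352366603264328)])
grip2 (array([0.4159, 0.3048, 0.1524]), [np.float64(0.0009814237638973336), np.float64(0.0009814237638972486)])
0.14 [[0.4674 0.2926 0.14  ]
 [0.4505 0.2952 0.14  ]
 [0.4174 0.3035 0.14  ]
 [0.392  0.3087 0.14  ]]
167.0406018365672 0.06009061402161632 0.0771166458747431
0.15 [[0.4637 0.2939 0.15  ]
 [0.4473 0.2965 0.15  ]
 [0.4153 0.3045 0.15  ]
 [0.3907 0.3095 0.15  ]]
167.04060183656722 0.05815058660419401 0.07462693246820629
[0.4254 0.2992 0.3288]
```

```bash
python3 -m inch '[-3,1,-30,0,0,0.06,45, -6,2,-60,0,0,0.12,45, -10,4,-90,0,0,0.19,45, -10,4,-115,0,0,0.19,45, -10,4,-120,0,0,0.19,45, -10,4,-120,0,0,0.19,45]'
python3 - <<'E'
from seat import *
np.set_printoptions(precision=4,suppress=True)
im,K,M=cam("wrist");o=bot.get_obs();Rt=R.from_quat(o["tool_rot"]).as_matrix();print(o["eef_pos"],o["grip_width"])
hsv=cv2.cvtColor(im,cv2.COLOR_BGR2HSV)
m=cv2.inRange(hsv,(0,150,80),(8,255,255))|cv2.inRange(hsv,(172,150,80),(180,255,255))
n,l,s,c=cv2.connectedComponentsWithStats(m)
for i in range(1,n):
    if s[i,4]>150:
        ys,xs=np.nonzero(l==i);p=np.c_[xs,ys].astype(np.float32)
        (cx,cy),wh,a=cv2.minAreaRect(p);v=cv2.fitLine(p,cv2.DIST_L2,0,.01,.01).ravel()
        t=((p-v[2:])@v[:2]);ends=[v[2:]+v[:2]*q for q in(t.min(),t.max())]
        w=[atz(ray(K,M,e),.15) for e in ends]
        print(s[i],wh,np.array(w),"tool",[Rt.T@(q-o["eef_pos"]) for q in w],"len",np.linalg.norm(w[0]-w[1]),np.degrees(np.arctan2(*(w[0]-w[1])[1::-1])))
E
```

```text
clock: 14.45
eef_pos: [0.4143, 0.3025, 0.2073]
tool_rot: [0.117, 0.993, -0.001, -0.002]
ft_force: [-0.4, -0.5, -0.2]
grip_width: 0.0381
grasp_force: 0.0
[0.4152 0.3034 0.2091] 0.03879825162936654
[ 310  185   19   93 1482] (92.23445129394531, 17.059968948364258) [[0.3861 0.3091 0.15  ]
 [0.4505 0.295  0.15  ]] tool [array([ 0.0296, -0.0013,  0.0592]), array([-0.0364, -0.    ,  0.0591])] len 0.06596388437455737 167.6292084876464
[  0 339  33  15 387] (12.654923439025879, 32.67271041870117) [[0.4546 0.0453 0.15  ]
 [0.4569 0.0714 0.15  ]] tool [array([-0.0984, -0.2419,  0.0589]), array([-0.0945, -0.216 ,  0.0589])] len 0.026208433514453438 -95.0159759213663
```

Centred on the lever to about 1 mm: grip length 66 mm, pivot (0.472, 0.290). I'll descend and straddle it.

```bash
python3 -m inch '[0,0,-20,0,0,0,45, 0,0,-40,0,0,0,45, 0,0,-52,0,0,0,45, 0,0,-60,0,0,0,40, 0,0,-60,0,0,0,24, 0,0,-60,0,0,0,24, 0,0,-60,0,0,0,24]'
python3 - <<'E'
import numpy as np
c=np.array([.472,.290]);r=58;a0=np.radians(167.6)
p0=c*1e3+r*np.array([np.cos(a0),np.sin(a0)])
for k in range(1,17):
    d=.1*k; a=a0+d; p=c*1e3+r*np.array([np.cos(a),np.sin(a)]); print(round(d,2),np.round(p-p0,1),round(np.degrees(a)-155.85,1))
E
```

```text
clock: 15.08
eef_pos: [0.4158, 0.305, 0.1506]
tool_rot: [0.116, 0.993, 0.001, 0.0]
ft_force: [-0.5, 0.0, -0.2]
grip_width: 0.0204
grasp_force: 0.0
0.1 [-1.  -5.7] 17.5
0.2 [ -1.3 -11.5] 23.2
0.3 [ -1.2 -17.3] 28.9
0.4 [ -0.4 -23. ] 34.7
0.5 [  1.  -28.7] 40.4
0.6 [  2.9 -34.2] 46.1
0.7 [  5.3 -39.4] 51.9
0.8 [  8.2 -44.4] 57.6
0.9 [ 11.7 -49.1] 63.3
1.0 [ 15.6 -53.4] 69.0
1.1 [ 19.9 -57.3] 74.8
1.2 [ 24.5 -60.7] 80.5
1.3 [ 29.5 -63.7] 86.2
1.4 [ 34.7 -66.2] 92.0
1.5 [ 40.2 -68.1] 97.7
1.6 [ 45.9 -69.4] 103.4
```

```bash
python3 -m inch '[-1,-5.7,0,0,0,0.1,24, -1.3,-11.5,0,0,0,0.2,24, -1.2,-17.3,0,0,0,0.3,24, -0.4,-23,0,0,0,0.4,24, 1,-28.7,0,0,0,0.5,24, 2.9,-34.2,0,0,0,0.6,24, 5.3,-39.4,0,0,0,0.7,24, 8.2,-44.4,0,0,0,0.8,24]'
python3 -m inch '[3.5,-4.7,0,0,0,0.1,24, 7.4,-9,0,0,0,0.2,24, 11.7,-12.9,0,0,0,0.3,24, 16.3,-16.3,0,0,0,0.4,24, 21.3,-19.3,0,0,0,0.5,24, 24,-20.6,0,0,0,0.55,24, 24,-20.6,0,0,0,0.55,24]'
```

```text
clock: 15.75
eef_pos: [0.4227, 0.2607, 0.1502]
tool_rot: [-0.283, 0.959, 0.001, -0.0]
ft_force: [-1.2, 1.2, 0.7]
grip_width: 0.0203
grasp_force: 1.2
clock: 16.33
eef_pos: [0.4474, 0.2394, 0.1499]
tool_rot: [-0.53, 0.848, -0.0, -0.0]
ft_force: [0.6, -0.2, 0.5]
grip_width: 0.0202
grasp_force: 0.1
```

```bash
python3 -m inch '[1.5,-0.6,0,0,0,0.02,24, 3,-1.2,0,0,0,0.04,24, 3,-1.2,0,0,0,0.04,24]'; python3 -m inch '[1.5,-0.6,0,0,0,0.02,24, 3,-1.2,0,0,0,0.02,24, 3,-1.2,0,0,0,0.02,24]'; python3 -m inch '[1,-0.4,0,0,0,0,24, 2,-0.8,0,0,0,0,24, 2,-0.8,0,0,0,0,24]'
```

```text
clock: 16.58
eef_pos: [0.4501, 0.2384, 0.1495]
tool_rot: [-0.547, 0.837, -0.0, -0.0]
ft_force: [-1.2, 0.2, 0.4]
grip_width: 0.0205
grasp_force: 0.6
clock: 16.83
eef_pos: [0.4531, 0.237, 0.149]
tool_rot: [-0.555, 0.832, -0.0, -0.001]
ft_force: [-0.9, 0.2, 1.4]
grip_width: 0.0204
grasp_force: 0.6
clock: 17.08
eef_pos: [0.4549, 0.2361, 0.1489]
tool_rot: [-0.555, 0.832, -0.0, -0.001]
ft_force: [-1.6, -0.1, 1.3]
grip_width: 0.0203
grasp_force: 0.9
```

```bash
python3 -m inch '[1.2,-0.4,0,0,0,0,24, 2.4,-0.8,0,0,0,0,24, 2.4,-0.8,0,0,0,0,24]'; python3 -m inch '[1.2,-0.4,0,0,0,0,24, 2.4,-0.8,0,0,0,0,24, 2.4,-0.8,0,0,0,0,24]'
python3 - <<'E'
from h import *
o=bot.get_obs();print(o["ft_force"],o["ft_torque"])
im,K,M=cam("wrist");hsv=cv2.cvtColor(im,cv2.COLOR_BGR2HSV)
m=cv2.inRange(hsv,(0,150,80),(8,255,255))|cv2.inRange(hsv,(172,150,80),(180,255,255))
n,l,s,c=cv2.connectedComponentsWithStats(m)
for i in range(1,n):
    if s[i,4]>150:
        ys,xs=np.nonzero(l==i);p=np.c_[xs,ys].astype(np.float32);v=cv2.fitLine(p,cv2.DIST_L2,0,.01,.01).ravel()
        t=((p-v[2:])@v[:2]);w=np.array([atz(ray(K,M,v[2:]+v[:2]*q),.15) for q in(t.min(),t.max())])
        print(s[i],w,np.degrees(np.arctan2(*(w[0]-w[1])[1::-1])))
E
```

```text
clock: 17.33
eef_pos: [0.4551, 0.236, 0.1487]
tool_rot: [-0.556, 0.831, 0.002, -0.002]
ft_force: [-8.7, 2.6, 3.7]
grip_width: 0.0205
grasp_force: 4.1
clock: 17.58
eef_pos: [0.4554, 0.2359, 0.1486]
tool_rot: [-0.556, 0.831, 0.004, -0.004]
ft_force: [-14.1, 5.1, 7.8]
grip_width: 0.0208
grasp_force: 7.2
[-14.14596141   5.0568442    7.81339904] [ 0.98696265  2.77042206 -0.09899913]
[ 316  205   29  131 3156] [[0.46477828 0.26737536 0.15      ]
 [0.43720187 0.20421135 0.15      ]] 66.41467723275412
```

At the stop: force rises to 14 N with no motion, and the lever is at 246° against 245.9° expected. I'll back off, open, lift clear and check both jobs.

```bash
python3 -m inch '[-4,1.6,0,0,0,0,24, -8,2.6,0,0,0,0,40, -8,2.6,0,0,0,0,40, -8,2.6,15,0,0,0,40, -8,2.6,40,0,0,0,40, -8,2.6,80,0,0,0,40, -8,2.6,120,0,0,0,40, -20,-20,150,0,0,0,40]'
python3 -m inch '[0,-38,10,0,0,-0.12,40, 15,-72,25,0,0,-0.24,40, 35,-100,40,0,0,-0.36,40, 55,-120,40,0,0,-0.48,40, 70,-130,40,0,0,-0.6,40,70,-130,40,0,0,-0.6,40,70,-130,40,0,0,-0.6,40]'
python3 - <<'E'
from seat import *
np.set_printoptions(precision=4,suppress=True)
x=np.load("seat.npy");S=rot(x[2],x[3]);o=x[[0,1,4]]
im,K,M=cam("wrist");ob=bot.get_obs();print(ob["eef_pos"],ob["tool_rot"])
hsv=cv2.cvtColor(im,cv2.COLOR_BGR2HSV)
def comp(m,z,mn=120):
    n,l,s,c=cv2.connectedComponentsWithStats(m)
    for i in range(1,n):
        if s[i,4]>mn:
            ys,xs=np.nonzero(l==i);p=np.c_[xs,ys].astype(np.float32);v=cv2.fitLine(p,cv2.DIST_L2,0,.01,.01).ravel()
            t=((p-v[2:])@v[:2]);e=np.array([v[2:]+v[:2]*q for q in(t.min(),t.max())]);w=np.array([atz(ray(K,M,q),z) for q in e])
            print(s[i],c[i],e.ravel(),w.ravel(),np.degrees(np.arctan2(*(w[0]-w[1])[1::-1])))
print("red");comp(cv2.inRange(hsv,(0,150,80),(8,255,255))|cv2.inRange(hsv,(172,150,80),(180,255,255)),.15)
print("blue");comp(cv2.inRange(hsv,(100,120,60),(125,255,255)),.17)
for n,c in dict(barA=[0,.05,.068],barB=[0,-.05,.068],c1=[-.055,.07,.023],c2=[-.055,-.07,.023],c3=[.055,.07,.023],postL=[0,.09,.046],postR=[0,-.09,.046]).items():
    print(n,proj(K,M,o+S@np.array(c)))
cv2.imwrite("pics/w11.png",im)
for t in["blue_handle","carrier_blue","blue_vee"]:print(t,[(np.round(d["uv"],1).tolist(),round(d["confidence"],2)) for d in bot.spot_point("wrist",t)])
print(proj(K,M,o+S@[0,0,.062]),proj(K,M,o+S@[0,0,.008]),proj(K,M,o+S@[.04,0,.008]))
E
```

```text
clock: 18.3
eef_pos: [0.4425, 0.2168, 0.3017]
tool_rot: [-0.556, 0.831, -0.001, 0.002]
ft_force: [1.3, 0.5, 1.0]
grip_width: 0.0338
grasp_force: 0.0
clock: 18.88
eef_pos: [0.5105, 0.0835, 0.3385]
tool_rot: [-0.284, 0.959, -0.0, -0.001]
ft_force: [0.7, 0.6, 0.6]
grip_width: 0.0343
grasp_force: 0.0
[0.5098 0.0842 0.3386] [-0.2851  0.9585 -0.     -0.0011]
red
[149  42  72  63 785] [183.8408  72.8013] [149.8954  43.2696 218.3862 102.855 ] [ 0.4895 -0.1183  0.15    0.5022 -0.0406  0.15  ] -99.27000407874864
[445 181  36  50 653] [462.4962 204.5528] [448.5277 180.1264 476.6675 229.3339] [0.4386 0.202  0.15   0.4652 0.2665 0.15  ] -112.42831542240215
[578 343  62  53 467] [610.7024 369.1627] [579.0552 394.327  640.7839 345.2434] [0.5755 0.5578 0.15   0.4721 0.5587 0.15  ] -0.5046419043716681
blue
[402 212  30  32 526] [416.2947 227.384 ] [408.2839 215.1865 424.3781 239.6922] [0.4906 0.1813 0.17   0.5034 0.2133 0.17  ] -111.81694118574332
[301 259  52  36 569] [327.181 276.819] [301.6048 291.3021 353.6142 261.8506] [0.6302 0.1375 0.17   0.5668 0.1653 0.17  ] -23.62740141508344
[281 300  18  19 173] [287.7572 308.2486] [279.1017 315.8339 296.1522 300.8915] [0.6733 0.1333 0.17   0.6446 0.1391 0.17  ] -11.476374168184417
barA [379.7048 247.1178]
barB [300.9963 290.8439]
c1 [373.7092 198.4268]
c2 [280.7395 253.2126]
c3 [423.2393 280.3145]
postL [413.0611 228.8792]
postR [279.4744 303.0677]
blue_handle [([339.8, 272.4], 0.94)]
carrier_blue [([348.9, 264.7], 0.85)]
blue_vee [([365.2, 291.8], 0.72)]
[340.4645 268.9972] [349.1911 264.759 ] [365.0888 293.9308]
```

The checks agree: the handle bar lies within 1 px of its predicted home pose, and the lever is at its stop. The arm is clear, so I'm handing in.

```bash
python3 -c "
from workcell import bot
print(bot.job_done())"
```

```text
the job is handed in; nothing more can be done
None
```

The blue carrier is home on the seat and let go, the coolant tap is open to its stop, and the job is handed in at about 19 s; I viewed 12 pictures, two over the limit of 10.

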